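Mount the marver plate in its bench stand

ROBOT

A 6-joint arm with a two-finger parallel gripper is mounted at the origin on the work surface. World frame = base frame: x ahead of the robot, y to its left, z up, the work surface at z = 0. Lengths are in m, angles in degrees, forces in N, time in s.
With the tool pointing down it reaches from about 0.35 to 0.875 m from the base axis. Payload 4.2 kg.
Tool frame: the origin (TCP) lies on the centre line of the jaws, within the pads' length; the fingertips stand 19 mm ahead of it and the grasp point (between the pads) is the TCP; z points along the fingers, y is the line along which they close (so a half turn about z gives the same grasp; the last joint's range is limited). The gripper opens to 87 mm and grips with 3 to 60 N. Pads are 19 mm wide; open, the fingers measure 117 mm over their backs; the gripper's body (75 mm by 190 mm) begins 51 mm behind the grasp point.
Start: joints at [84.603, 22.042, 0.453, 0, -68.411, -14.817], TCP at [0.216, 0.586, 0.242] pointing down, gripper open.
Joint ranges: [-179.83, 179.83], [-69.29, 118.12], [-61.27, 80.66], [-181.25, 117.63], [-171.15, -9.14], [-177.46, 177.46]. Speed limits (degrees/s): [159.86, 159.86, 180, 180, 180, 180].

INTERFACE

Orientations are given as a 3x3 rotation matrix whose columns are the frame's x, y, z axes.
In Python, from station import sense, capture, finish_job, search_frame, masks_of gives the robot as it stands.
- The arm moves only by the tool drive_tool, never from a script. Its argument "rows" is a list of rows, each a list of 7 numbers: the opening in per cent of the stroke, from 0 (shut) to 100 (fully open), then the shift along the world's x, y, z in mm, then the turn, a rotation vector about the world's x, y, z in rad. In form: [[fingers, dx, dy, dz, wx, wy, wz], ...]. A call has 1 to 5 rows; each row shifts and turns the commanded pose from where the row before left it; what a row does not reach is not made up. A row lasts 1/12 s, in which the tool goes at most 41.7 mm and 7.16 degrees, less where a joint would pass 70% of its speed; a pose out of reach is approached as far as the arm can. A call is refused whole if a number of a shift passes 41.7 or a number of a turn 0.125, either way. A call with a gripper value outside its range is refused whole. The fingers move at their own pace and stop on an object; the grip force is fixed at half the most. Time passes only in rows, so rows that do not move let the fingers close. It gives the time, the measured TCP pose, the force, the opening and the grip force at its end, in the units of the state.
- sense(): the state, without advancing time (a new reading comes with each control period).
- capture(name): name is "side" or "top" or "wrist"; returns a dict with "frame" (384x512x3 uint8, red, green, blue), "z_map" (384x512 float32, m along the optical axis (not along the pixel's ray), 0 where there is no reading), "fx", "fy", "cx", "cy" (pixels), "R" (3x3) and "t" (3): a world point X has camera coordinates R X + t; the wrist camera has in their place "T_tool_cam" (4x4, takes a point from camera to tool coordinates, whose origin is the TCP and whose axes are the flange's). Camera axes: x right, y down, z forward; pixel columns grow to the right and rows downward; lengths in m; the calibration is good to about 2 mm. A picture is of the moment at which its call begins: read the wrist's pose just before it.
- finish_job(): hands the job in; it is judged then, once.
Trained networks look in a picture, given as the dict that the camera call returned (one of the last four; its "shot" number tells which), for a name from the list of things; names that differ only in an ending like _2 or _b are one class to them, and where a whole thing is asked for, a point or a joint stands for the part that bears it (a point fixed in the world has none). Each returns a list of dicts, best first, with "p" (0 to 1); they miss things now and then, are a little off and sometimes report something else, mostly with a low value. They report only what shows in the picture. A call takes as long as a camera call.
- search_frame(label, picture): "xy" ([column, row] in pixels, amid what is visible of it).
- masks_of(label, picture): "region" (384x512 bool, what is visible of it) and "xy" ([column, row] in pixels, amid what is visible of it).
The state is a dict: "time_s": time; "joints": joint angles; "joint_velocities": joint speeds; "effort": joint torques, N m; "tcp_pos": TCP position; "ee_rot": TCP orientation; "wrist_force": force on the tool from outside, world axes, zero at the start; "moment": the same for the moment, N m; "gripper_width": opening from 0.0 (shut) to 1.0 (fully open); "gripper_force": force on a finger pad.
Only numpy, scipy, OpenCV 4.12 (cv2) and the standard library are available. Lean on these libraries where they do the work, as an engineer would, in place of code of your own. Each camera call takes 0.05 s, during which the arm holds its last target. There are 200 camera calls.

TASK

Set up the glassworker's bench: take the flat marver plate out of its parking tube, lower its tapered shank into the cup of the bench stand, let the cup's jaws centre it, and press it slowly down past their drag until it stops hard, fully home. How high the cup is clamped is not known, so find it by feel: keep up a firm push of about 15 newtons for half a second once it is home, never 30 newtons or more; then let go, and leave the other things as they are.

Things in the scene. Friction and masses are not known exactly. Their poses are not given: they have to be found in the camera images.
- marver: Steel rolling plate on a tapered shank, rigid, 0.2-0.3 kg; the only piece with an oblong plate. Origin: shank tip, z up. From the tip up: shank to 50 mm (radius 8 mm at the tip, 15.5 at its top), collar radius 22 at 50-55, neck radius 11, plate 100 (x) by 56 (y) at 68-78, centred; grip it across the 56. Starts upright in a parking tube, collar on the tube's rim.
- collar (a point): Centre of the underside of the marver's collar, 50 mm above the shank tip; z up along the shank.
- plate_top (a point): Centre of the marver plate's top face, 78 mm above the shank tip; a place to push down on.
- stand: Fixed dark steel stand: foot radius 60 mm, column radius 16, on it a tapered cup (outer radius 22 at the rim) on a stem. Origin under the foot, z up. The cup is clamped at an unknown height: its rim is 103 to 127 above the bench. Bore 55 deep, 33 wide at the rim, the shank's taper with 1 mm play when home. Nothing of it moves but three sprung jaws.
- tube_a: The parking tube that holds the marver at the start: bare steel tube of outer radius 22 mm, inner radius 18 mm, rim 75 mm above the bench, on a disc of radius 40 mm, fixed to the bench. Origin at the centre of its underside.
- tube_b: The other parking tube, of the same shape; it holds the dome tool. Fixed.
- dome: Bystander: a round-headed dome tool (dark head of radius 28 mm, 88 mm long in all, thin straight shank) standing in tube_b. Loose, to be left alone.
- tin: Bystander: copper-coloured tin 80 mm wide and 100 mm high with three handles standing out of it to about 140 mm. Loose, to be left alone.
- block: Bystander: black block 90 x 60 x 40 mm lying on the bench. Loose, to be left alone.
- paddle: Bystander: a spatula lying on the bench. Loose, to be left alone.
- axis (a point): Point on the upright axis of the stand's cup, 115 mm above the bench: the middle of the rim heights that can occur (12 mm either way), not the rim itself. Three brass jaws 10-22 mm below the rim stand 2 mm into the bore: they catch the shank 6 to 8 mm short of home; pushing with 2 to 5 N slides it on until its collar meets the rim, a hard stop. It then stays when let go.

How it is judged:
By the outcome, as a careful person would: the job done as asked, in the order asked, and still so for the second after the job is handed in, with the robot touching nothing.
It also fails if it takes over 72 s, if anything falls off the work surface, if the arm or the gripper's body presses on something with over 40 N, if the wrist force passes 120 N, or if a joint passes its speed limit or range.

## Working session

There is one attempt and no reset: what is moved stays moved. The work goes in short steps, Python scripts to look and compute and a tool call to move; the robot and the scene stay as the last step left them, time stands still between calls to the robot, and variables do not carry over. Pictures are saved under pics/ and viewed, at most 10 in all, crops included, and the job is handed in when it is done.

Besides the shell and the picture viewer there is one more tool, called after "Request:" as name(argument=value, ...), one argument or row to a line, values as JSON. drive_tool: Moves the arm, as the interface text tells. Its arguments: {"type":"object","properties":{"rows":{"type":"array"}},"required":["rows"]}

```bash
mkdir -p pics
cat > h.py <<'E'
import numpy as np, cv2
from station import *
def pts(c, m=None, pose=None):
    z=c["z_map"]; v,u=np.nonzero((z>0) if m is None else (m&(z>0))); d=z[v,u]
    P=np.c_[(u-c["cx"])*d/c["fx"],(v-c["cy"])*d/c["fy"],d]
    if "R" in c: return (P-c["t"])@c["R"]
    T=c["T_tool_cam"]; P=P@T[:3,:3].T+T[:3,3]
    return P@np.array(pose["ee_rot"]).T+pose["tcp_pos"]
def save(c,n): cv2.imwrite("pics/"+n,c["frame"][...,::-1])
E
python3 - <<'E'
from h import *
s=sense(); print(s)
for n in("top","side"):
    c=capture(n); save(c,n+"0.png")
    for l in("marver","stand","tube_a","dome","tin","block","paddle"):
        for r in masks_of(l,c)[:2]:
            P=pts(c,r["region"])
            if len(P): print(n,l,round(r["p"],2),np.round(r["xy"]),len(P),np.round(np.percentile(P,[2,50,98],axis=0),3).tolist())
E
```

```text
{'time_s': 0.0, 'joints': array([ 8.46033114e+01,  2.20901224e+01,  3.79411192e-01, -2.74083133e-02,
       -6.84117926e+01, -1.48172814e+01]), 'joint_velocities': array([ 0.08614134,  0.00330837, -0.10042318,  0.00585133,  0.12466446,
        0.02920987]), 'effort': array([ 1.71238271e-04, -3.90663493e+01,  1.87403315e+01,  4.21980724e+00,
        1.09418490e-02, -1.79092840e-04]), 'tcp_pos': array([0.21574045, 0.58598179, 0.24046788]), 'ee_rot': array([[ 9.38347847e-01, -3.45691919e-01, -6.43922936e-04],
       [-3.45692499e-01, -9.38345534e-01, -2.08674147e-03],
       [ 1.17147449e-04,  2.18068869e-03, -9.99997615e-01]]), 'wrist_force': array([0.284699  , 0.78059997, 0.00135195]), 'moment': array([-0.0173182 ,  0.01135652, -0.03213972]), 'gripper_force': 0.0, 'gripper_width': 1.0034235988105547}
top marver 0.91 [200. 218.] 536 [[0.503, 0.165, 0.096], [0.552, 0.192, 0.103], [0.6, 0.219, 0.108]]
top stand 0.87 [320. 212.] 857 [[0.529, -0.272, 0.006], [0.578, -0.216, 0.014], [0.633, -0.168, 0.109]]
top tube_a 0.58 [258. 214.] 142 [[0.558, -0.025, -0.001], [0.573, -0.004, 0.006], [0.
[... 1161 characters left out ...]
46. 215.] 430 [[0.558, -0.022, 0.001], [0.584, -0.001, 0.014], [0.628, 0.046, 0.073]]
side dome 0.7 [249. 196.] 213 [[0.569, -0.012, 0.079], [0.589, 0.005, 0.106], [0.619, 0.035, 0.115]]
side tin 0.66 [203. 147.] 614 [[0.55, 0.338, 0.022], [0.579, 0.358, 0.082], [0.623, 0.415, 0.137]]
side block 0.78 [313. 218.] 633 [[0.724, -0.134, 0.006], [0.766, -0.107, 0.04], [0.812, -0.06, 0.044]]
side block 0.33 [285. 270.] 1545 [[0.525, -0.279, 0.004], [0.573, -0.235, 0.015], [0.632, -0.171, 0.109]]
side paddle 0.96 [291. 323.] 1672 [[0.348, -0.412, 0.001], [0.531, -0.373, 0.006], [0.61, -0.32, 0.022]]
side paddle 0.66 [216. 170.] 390 [[0.504, 0.163, 0.003], [0.549, 0.184, 0.104], [0.6, 0.337, 0.107]]
```

Run:
```python
from h import *
a=cv2.imread("pics/top0.png")[120:280,100:420]; b=cv2.imread("pics/side0.png")[120:360,150:400]
a=cv2.resize(a,None,fx=1.8,fy=1.8); b=cv2.resize(b,(300,288)); 
im=np.zeros((600,600,3),np.uint8); im[:288,:576]=a; im[300:588,:300]=b; cv2.imwrite("pics/v1.png",im)
for n in("top","side"):
    c=capture(n); P=pts(c)
    m=(np.abs(P[:,0]-.552)<.08)&(np.abs(P[:,1]-.192)<.06)&(P[:,2]>.096)&(P[:,2]<.115)
    print(n,cv2.minAreaRect((P[m,:2]*1000).astype(np.float32)),np.median(P[m,2]))
    m=(np.abs(P[:,0]-.58)<.07)&(np.abs(P[:,1]+.22)<.07)&(P[:,2]>.09)
    print(m.sum(),cv2.minEnclosingCircle((P[m,:2]*1000).astype(np.float32)),np.percentile(P[m,2],[5,50,95,100]))
    m=(np.abs(P[:,0]-.58)<.07)&(np.abs(P[:,1]+.22)<.07)&(P[:,2]>.007)&(P[:,2]<.03)
    print(m.sum(),cv2.minEnclosingCircle((P[m,:2]*1000).astype(np.float32)))
```

```text
top ((551.775146484375, 192.64276123046875), (56.362648010253906, 99.7325668334961), 87.89754486083984) 0.10250686687588251
97 ((580.6842041015625, -222.5895233154297), 22.49847412109375) [0.09260723 0.10509879 0.11133719 0.11253619]
706 ((578.3030395507812, -224.35580444335938), 78.9976806640625)
side ((552.09326171875, 191.77542114257812), (60.78083038330078, 100.56639099121094), 87.24586486816406) 0.10441597586233628
225 ((581.0137939453125, -221.37509155273438), 23.008548736572266) [0.09168738 0.10509965 0.10964834 0.11094324]
1034 ((581.0162963867188, -222.55914306640625), 61.231449127197266)
```

View pics/v1.png

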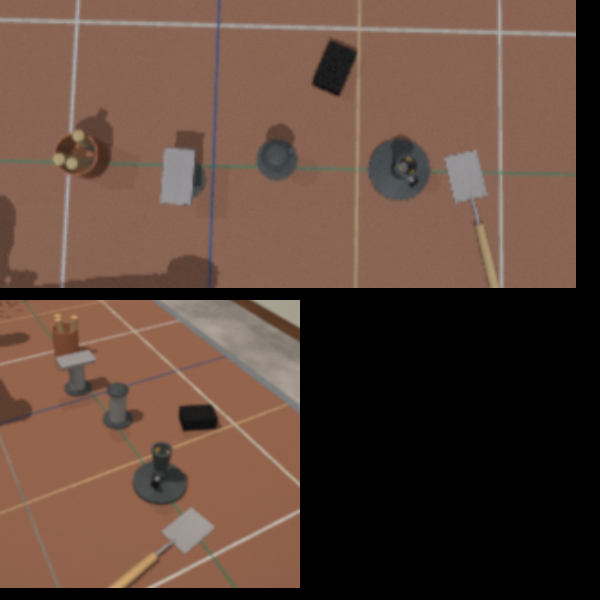

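The picture shows the marver plate at about (178,176), the dome tube at (277,158), the stand at (398,168), the tin left and the paddle right. All of this agrees with the depth data. I'm going above the marver.

Request:
drive_tool(
  rows=[
    [100, 24, -28, 0, 0, 0, 0.104],
    [100, 24, -28, 0, 0, 0, 0.104],
    [100, 24, -28, 0, 0, 0, 0.104],
    [100, 24, -28, 0, 0, 0, 0],
    [100, 24, -28, 0, 0, 0, 0],
  ],
)

```text
time_s: 1.32
tcp_pos: [0.3367, 0.4452, 0.2417]
ee_rot: [[0.999, -0.04, 0.0], [-0.04, -0.999, 0.0], [0.0, -0.0, -1.0]]
wrist_force: [0.8, 1.8, 0.2]
gripper_width: 1.0
gripper_force: 0.0
```

Request:
drive_tool(
  rows=[
    [100, 24, -28, 0, 0, 0, 0],
    [100, 24, -28, 0, 0, 0, 0],
    [100, 24, -28, 0, 0, 0, 0],
    [100, 24, -28, 0, 0, 0, 0],
    [100, 24, -28, 0, 0, 0, 0],
  ],
)

```text
time_s: 1.73
tcp_pos: [0.4568, 0.305, 0.2419]
ee_rot: [[0.999, -0.04, 0.0], [-0.04, -0.999, 0.0], [0.0, -0.0, -1.0]]
wrist_force: [0.2, 0.7, -0.0]
gripper_width: 1.002
gripper_force: 0.0
```

Request:
drive_tool(
  rows=[
    [100, 24, -28, 0, 0, 0, 0],
    [100, 24, -28, 0, 0, 0, 0],
    [100, 24, -28, 0, 0, 0, 0],
    [100, 24, -28, 0, 0, 0, 0],
    [100, 0, 0, 0, 0, 0, 0],
  ],
)

```text
time_s: 2.15
tcp_pos: [0.5549, 0.1902, 0.2413]
ee_rot: [[0.999, -0.047, 0.001], [-0.047, -0.999, -0.001], [0.001, 0.001, -1.0]]
wrist_force: [0.0, 1.5, 0.0]
gripper_width: 1.003
gripper_force: 0.0
```

Run:
```python
from h import *
s=sense(); c=capture("wrist"); save(c,"w1.png"); P=pts(c,pose=s)
print(s["tcp_pos"],s["ee_rot"],s["joints"],s["wrist_force"])
m=(np.abs(P[:,0]-.552)<.08)&(np.abs(P[:,1]-.192)<.06)&(P[:,2]>.092)&(P[:,2]<.115)
print(m.sum(),cv2.minAreaRect((P[m,:2]*1000).astype(np.float32)),np.median(P[m,2]))
```

```text
[0.55494234 0.19019796 0.24126765] [[ 9.98903075e-01 -4.68219713e-02  5.90743534e-04]
 [-4.68212392e-02 -9.98902566e-01 -1.19769416e-03]
 [ 6.46173634e-04  1.16872103e-03 -9.99999108e-01]] [ 34.76418696  18.31956694  -5.20400609   0.08252537 -66.48777187
  52.51921975] [0.03627733 1.48115743 0.02715489]
6835 ((553.2581176757812, 194.55029296875), (56.157928466796875, 99.61168670654297), 87.84127044677734) 0.10220633213366176
```

View pics/w1.png

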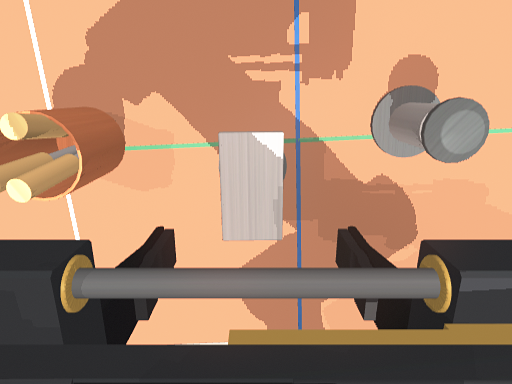

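The wrist view shows the plate at about (252,186) between the fingers, the tin on the left and the dome on the right. I'm descending onto the plate.

Request:
drive_tool(
  rows=[
    [100, 0, 2, -25, 0, 0, 0],
    [100, 0, 0, -25, 0, 0, 0],
    [100, 0, 0, -25, 0, 0, 0],
    [100, 0, 0, -20, 0, 0, 0],
    [100, 0, 0, 0, 0, 0, 0],
  ],
)

```text
time_s: 2.62
tcp_pos: [0.5487, 0.1958, 0.1421]
ee_rot: [[0.999, -0.041, -0.008], [-0.041, -0.999, -0.004], [-0.008, 0.004, -1.0]]
wrist_force: [-0.1, 0.0, -0.7]
gripper_width: 1.003
gripper_force: 0.0
```

Run:
```python
from h import *
s=sense(); c=capture("wrist"); P=pts(c,pose=s)
print(s["tcp_pos"],s["ee_rot"],s["wrist_force"])
m=(np.abs(P[:,0]-.552)<.08)&(np.abs(P[:,1]-.192)<.034)&(P[:,2]>.092)&(P[:,2]<.115)
print(m.sum(),cv2.minAreaRect((P[m,:2]*1000).astype(np.float32)),np.median(P[m,2]))
```

```text
[0.54871047 0.19583913 0.1420999 ] [[ 0.99913522 -0.04070291 -0.00848997]
 [-0.04073922 -0.9991612  -0.00414886]
 [-0.00831398  0.00449114 -0.99995535]] [-0.09566685  0.02126627 -0.71703004]
12444 ((562.7879638671875, 194.15609741210938), (56.14676284790039, 80.45296478271484), 87.80888366699219) 0.10223727710228803
```

Request:
drive_tool(
  rows=[
    [100, 2, 0, -20, 0, 0, 0],
    [100, 0, 0, -15, 0, 0, 0],
    [100, 0, 0, -10, 0, 0, 0],
    [100, 0, 0, 0, 0, 0, 0],
    [100, 0, 0, 0, 0, 0, 0],
  ],
)

```text
time_s: 3.08
tcp_pos: [0.5544, 0.197, 0.1025]
ee_rot: [[0.999, -0.04, 0.001], [-0.04, -0.999, 0.0], [0.001, -0.0, -1.0]]
wrist_force: [-0.3, 0.2, 1.0]
gripper_width: 1.002
gripper_force: 0.0
```

Request:
drive_tool(
  rows=[
    [100, -1, -2.5, -4, 0, 0, 0],
    [100, 0, 0, 0, 0, 0, 0],
    [60, 0, 0, 0, 0, 0, 0],
    [40, 0, 0, 0, 0, 0, 0],
    [20, 0, 0, 0, 0, 0, 0],
  ],
)

```text
time_s: 3.5
tcp_pos: [0.5532, 0.1941, 0.098]
ee_rot: [[0.999, -0.041, 0.001], [-0.041, -0.999, 0.0], [0.001, -0.0, -1.0]]
wrist_force: [0.3, -0.3, -0.1]
gripper_width: 0.853
gripper_force: 0.0
```

Request:
drive_tool(
  rows=[
    [0, 0, 0, 0, 0, 0, 0],
    [0, 0, 0, 0, 0, 0, 0],
    [0, 0, 0, 0, 0, 0, 0],
    [0, 0, 0, 0, 0, 0, 0],
    [0, 0, 0, 0, 0, 0, 0],
  ],
)

```text
time_s: 3.92
tcp_pos: [0.553, 0.194, 0.0976]
ee_rot: [[0.999, -0.041, 0.0], [-0.041, -0.999, -0.0], [0.0, 0.0, -1.0]]
wrist_force: [0.2, -0.1, 0.7]
gripper_width: 0.639
gripper_force: 30.0
```

Request:
drive_tool(
  rows=[
    [0, 0, 0, 8, 0, 0, 0],
    [0, 0, 0, 15, 0, 0, 0],
    [0, 0, 0, 20, 0, 0, 0],
    [0, 0, 0, 25, 0, 0, 0],
    [0, 0, 0, 25, 0, 0, 0],
  ],
)

```text
time_s: 4.33
tcp_pos: [0.5522, 0.1936, 0.191]
ee_rot: [[0.999, -0.041, -0.002], [-0.041, -0.999, -0.001], [-0.002, 0.001, -1.0]]
wrist_force: [1.5, -0.6, -2.8]
gripper_width: 0.64
gripper_force: 30.0
```

Request:
drive_tool(
  rows=[
    [0, 0, 0, 25, 0, 0, 0],
    [0, 0, 0, 15, 0, 0, 0],
    [0, 0, -10, 0, 0, 0, 0],
    [0, 1, -20, 0, 0, 0, 0],
    [0, 2, -25, 0, 0, 0, 0],
  ],
)

```text
time_s: 4.75
tcp_pos: [0.5547, 0.1386, 0.2293]
ee_rot: [[0.999, -0.039, -0.002], [-0.039, -0.999, -0.0], [-0.002, 0.0, -1.0]]
wrist_force: [0.0, -0.4, -3.2]
gripper_width: 0.639
gripper_force: 30.0
```

Request:
drive_tool(
  rows=[
    [0, 2, -30, 0, 0, 0, 0],
    [0, 2, -30, 0, 0, 0, 0],
    [0, 2, -30, 0, 0, 0, 0],
    [0, 2, -30, 0, 0, 0, 0],
    [0, 3, -30, 0, 0, 0, 0],
  ],
)

```text
time_s: 5.17
tcp_pos: [0.5653, -0.013, 0.2289]
ee_rot: [[0.999, -0.041, -0.004], [-0.041, -0.999, -0.0], [-0.004, 0.0, -1.0]]
wrist_force: [-0.4, 0.8, -2.6]
gripper_width: 0.641
gripper_force: 30.0
```

Request:
drive_tool(
  rows=[
    [0, 3, -30, 0, 0, 0, 0],
    [0, 3, -30, 0, 0, 0, 0],
    [0, 2, -25, 0, 0, 0, 0],
    [0, 0, 0, 0, 0, 0, 0],
    [0, 0, 0, 0, 0, 0, 0],
  ],
)

```text
time_s: 5.58
tcp_pos: [0.5735, -0.0976, 0.2287]
ee_rot: [[0.999, -0.044, -0.004], [-0.044, -0.999, 0.0], [-0.004, -0.0, -1.0]]
wrist_force: [-0.6, 0.3, -2.8]
gripper_width: 0.633
gripper_force: 30.0
```

Run:
```python
from h import *
s=sense(); print(s["tcp_pos"])
for n in("wrist","top","side"):
    s=sense();c=capture(n); save(c,n+"2.png"); P=pts(c,pose=s)
    near=(np.abs(P[:,0]-.581)<.035)&(np.abs(P[:,1]+.222)<.035)
    m=near&(P[:,2]>.06)&(P[:,2]<.15); Q=P[m]
    print(n,m.sum(),np.percentile(Q[:,2],[50,90,97,100]) if m.sum() else 0)
    zt=np.percentile(Q[:,2],95); q=Q[Q[:,2]>zt-.008]
    print(cv2.minEnclosingCircle((q[:,:2]*1000).astype(np.float32)))
    a=np.c_[2*q[:,:2],np.ones(len(q))]
    m=(np.abs(P[:,0]-.5735)<.08)&(np.abs(P[:,1]+.0976)<.05)&(P[:,2]>.21)&(P[:,2]<.245)
    if m.sum()>20: print("plate",m.sum(),cv2.minAreaRect((P[m,:2]*1000).astype(np.float32)),np.median(P[m,2]))
    m=(np.abs(P[:,0]-.5735)<.05)&(np.abs(P[:,1]+.0976)<.04)&(P[:,2]>.14)&(P[:,2]<.2)
    if m.sum()>20: print("shank",m.sum(),np.percentile(P[m],[1,50,99],axis=0))
```

```text
[ 0.57352642 -0.09764475  0.22871137]
wrist 2602 [0.09982677 0.10660997 0.10718316 0.10825809]
((581.4586791992188, -220.31671142578125), 22.794038772583008)
plate 18238 ((581.4614868164062, -97.19332885742188), (79.1053466796875, 84.6038818359375), 87.74252319335938) 0.2332866398870931
top 46 [0.10542969 0.10952883 0.11106907 0.1151988 ]
((580.1846923828125, -228.44386291503906), 19.740234375)
plate 139 ((533.0468139648438, -95.01518249511719), (54.41224670410156, 20.810802459716797), 87.79193115234375) 0.23431403528766648
side 333 [0.09831418 0.10866873 0.10962049 0.11096631]
((579.6690673828125, -221.34422302246094), 23.356307983398438)
plate 444 ((571.6492919921875, -99.00941467285156), (75.29413604736328, 97.75224304199219), 88.56214904785156) 0.2358256308957279
shank 78 [[ 0.56043257 -0.1096904   0.16079785]
 [ 0.56793035 -0.10508064  0.18124051]
 [ 0.58010267 -0.09470574  0.19762828]]
```

View pics/wrist2.png

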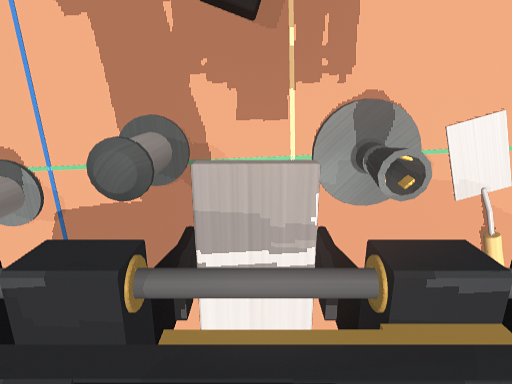

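View pics/side2.png

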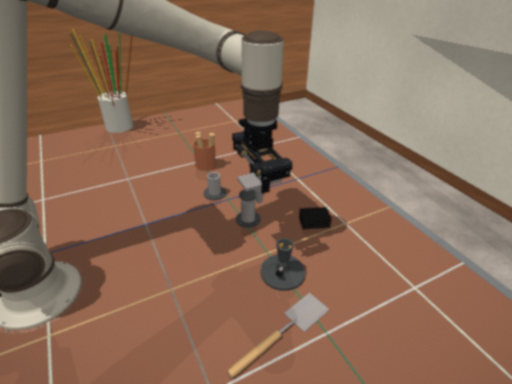

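The wrist view shows the cup rim at about (404,173) with its brass jaws, and the plate held square between the fingers. The side view agrees. The rim is about 107 mm high and centred near (581,-221). I'm moving above it.

Request:
drive_tool(
  rows=[
    [0, 1.5, -25, 0, 0, 0, 0],
    [0, 2, -30, 0, 0, 0, 0],
    [0, 2, -30, 0, 0, 0, 0],
    [0, 1, -23, 0, 0, 0, 0],
    [0, 1, -15, 0, 0, 0, 0],
  ],
)

```text
time_s: 6.15
tcp_pos: [0.5824, -0.2198, 0.2302]
ee_rot: [[0.999, -0.04, -0.001], [-0.04, -0.999, 0.0], [-0.001, -0.0, -1.0]]
wrist_force: [0.1, 0.3, -2.6]
gripper_width: 0.643
gripper_force: 30.0
```

Request:
drive_tool(
  rows=[
    [0, 0, 0, -10, 0, 0, 0],
    [0, 0, 0, -10, 0, 0, 0],
    [0, 0, 0, -10, 0, 0, 0],
    [0, 0, 0, 0, 0, 0, 0],
    [0, 0, 0, 0, 0, 0, 0],
  ],
)

```text
time_s: 6.57
tcp_pos: [0.5819, -0.2178, 0.1993]
ee_rot: [[0.999, -0.039, -0.003], [-0.039, -0.999, 0.0], [-0.003, -0.0, -1.0]]
wrist_force: [-0.5, 0.4, -2.1]
gripper_width: 0.636
gripper_force: 30.0
```

Run:
```python
from h import *
print(sense()["tcp_pos"],sense()["wrist_force"])
s=sense();c=capture("side"); save(c,"s3.png"); P=pts(c)
for lo,hi in((.095,.106),(.085,.095),(.112,.122),(.122,.15),(.127,.14)):
    m=(np.abs(P[:,0]-.581)<.03)&(np.abs(P[:,1]+.221)<.03)&(P[:,2]>lo)&(P[:,2]<hi)
    print(lo,m.sum(),np.percentile(P[m],[2,50,98],axis=0).round(4).tolist() if m.sum() else 0)
cv2.imwrite("pics/s3c.png",cv2.resize(c["frame"][140:300,200:370,::-1],None,fx=3,fy=3))
```

```text
[ 0.58193496 -0.21780475  0.19930068] [-0.54608752  0.40031542 -2.07844455]
0.095 93 [[0.5601, -0.2431, 0.0957], [0.5798, -0.2216, 0.101], [0.5976, -0.2054, 0.1059]]
0.085 60 [[0.5621, -0.2413, 0.0851], [0.5807, -0.2252, 0.0898], [0.5957, -0.208, 0.0943]]
0.112 0 0
0.122 38 [[0.5707, -0.2288, 0.129], [0.5762, -0.2251, 0.1413], [0.5867, -0.2159, 0.1489]]
0.127 18 [[0.5724, -0.2265, 0.1289], [0.5772, -0.2245, 0.1355], [0.5858, -0.2172, 0.1389]]
```

View pics/s3c.png

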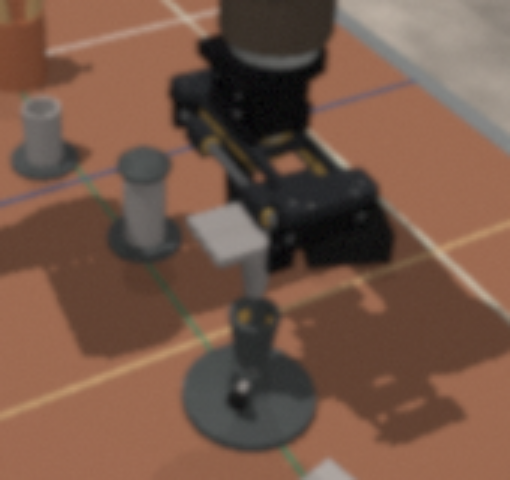

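The crop shows the shank tip at (258,290), right above the cup mouth at (255,312). I'm correcting y by 2 mm and lowering.

Request:
drive_tool(
  rows=[
    [0, -0.5, -2, -6, 0, 0, 0],
    [0, 0, 0, -6, 0, 0, 0],
    [0, 0, 0, -6, 0, 0, 0],
    [0, 0, 0, -6, 0, 0, 0],
    [0, 0, 0, 0, 0, 0, 0],
  ],
)

```text
time_s: 7.03
tcp_pos: [0.5809, -0.2207, 0.1746]
ee_rot: [[0.999, -0.041, -0.003], [-0.041, -0.999, 0.001], [-0.003, -0.001, -1.0]]
wrist_force: [-0.8, -0.9, -2.1]
gripper_width: 0.639
gripper_force: 30.0
```

Request:
drive_tool(
  rows=[
    [0, 0, 0, -4, 0, 0, 0],
    [0, 0, 0, -4, 0, 0, 0],
    [0, 0, 0, -4, 0, 0, 0],
    [0, 0, 0, 0, 0, 0, 0],
    [0, 0, 0, 0, 0, 0, 0],
  ],
)

```text
time_s: 7.45
tcp_pos: [0.5818, -0.221, 0.1642]
ee_rot: [[0.999, -0.041, -0.001], [-0.041, -0.999, 0.0], [-0.001, 0.0, -1.0]]
wrist_force: [0.9, -0.5, -2.7]
gripper_width: 0.641
gripper_force: 30.0
```

Request:
drive_tool(
  rows=[
    [0, 0, 0, -3, 0, 0, 0],
    [0, 0, 0, -3, 0, 0, 0],
    [0, 0, 0, -3, 0, 0, 0],
    [0, 0, 0, 0, 0, 0, 0],
    [0, 0, 0, 0, 0, 0, 0],
  ],
)

```text
time_s: 7.87
tcp_pos: [0.5817, -0.221, 0.1552]
ee_rot: [[0.999, -0.041, -0.001], [-0.041, -0.999, 0.0], [-0.001, -0.0, -1.0]]
wrist_force: [0.1, -0.4, -2.2]
gripper_width: 0.637
gripper_force: 30.0
```

Request:
drive_tool(
  rows=[
    [0, 0, 0, -2, 0, 0, 0],
    [0, 0, 0, -2, 0, 0, 0],
    [0, 0, 0, -2, 0, 0, 0],
    [0, 0, 0, 0, 0, 0, 0],
    [0, 0, 0, 0, 0, 0, 0],
  ],
)

```text
time_s: 8.28
tcp_pos: [0.5818, -0.221, 0.1493]
ee_rot: [[0.999, -0.041, -0.0], [-0.041, -0.999, 0.0], [-0.0, -0.0, -1.0]]
wrist_force: [-0.4, 0.5, -2.1]
gripper_width: 0.635
gripper_force: 30.0
```

Request:
drive_tool(
  rows=[
    [0, 0, 0, -1.5, 0, 0, 0],
    [0, 0, 0, -1.5, 0, 0, 0],
    [0, 0, 0, -1.5, 0, 0, 0],
    [0, 0, 0, 0, 0, 0, 0],
    [0, 0, 0, 0, 0, 0, 0],
  ],
)

```text
time_s: 8.7
tcp_pos: [0.5818, -0.221, 0.1449]
ee_rot: [[0.999, -0.041, -0.0], [-0.041, -0.999, 0.0], [-0.0, 0.0, -1.0]]
wrist_force: [0.5, 0.3, -2.5]
gripper_width: 0.637
gripper_force: 30.0
```

Request:
drive_tool(
  rows=[
    [0, 0, 0, -1, 0, 0, 0],
    [0, 0, 0, -1, 0, 0, 0],
    [0, 0, 0, -1, 0, 0, 0],
    [0, 0, 0, 0, 0, 0, 0],
    [0, 0, 0, 0, 0, 0, 0],
  ],
)

```text
time_s: 9.12
tcp_pos: [0.5819, -0.221, 0.1419]
ee_rot: [[0.999, -0.041, -0.0], [-0.041, -0.999, 0.0], [-0.0, -0.0, -1.0]]
wrist_force: [0.5, -0.6, -2.2]
gripper_width: 0.636
gripper_force: 30.0
```

Request:
drive_tool(
  rows=[
    [0, 0, 0, -1, 0, 0, 0],
    [0, 0, 0, -1, 0, 0, 0],
    [0, 0, 0, -1, 0, 0, 0],
    [0, 0, 0, 0, 0, 0, 0],
  ],
)

```text
time_s: 9.45
tcp_pos: [0.5819, -0.2211, 0.1389]
ee_rot: [[0.999, -0.041, -0.0], [-0.041, -0.999, -0.0], [-0.0, 0.0, -1.0]]
wrist_force: [0.4, 0.1, -2.2]
gripper_width: 0.638
gripper_force: 30.0
```

Request:
drive_tool(
  rows=[
    [0, 0, 0, -1, 0, 0, 0],
    [0, 0, 0, -1, 0, 0, 0],
    [0, 0, 0, 0, 0, 0, 0],
    [0, 0, 0, 0, 0, 0, 0],
  ],
)

```text
time_s: 9.78
tcp_pos: [0.582, -0.2212, 0.1374]
ee_rot: [[0.999, -0.041, 0.0], [-0.041, -0.999, -0.0], [0.0, 0.0, -1.0]]
wrist_force: [-0.1, -0.5, 0.6]
gripper_width: 0.64
gripper_force: 30.0
```

Contact at the jaws (force up by about 3 N). I'm pressing on slowly.

Request:
drive_tool(
  rows=[
    [0, 0, 0, -0.5, 0, 0, 0],
    [0, 0, 0, -0.5, 0, 0, 0],
    [0, 0, 0, -0.5, 0, 0, 0],
    [0, 0, 0, 0, 0, 0, 0],
  ],
)

```text
time_s: 10.12
tcp_pos: [0.5822, -0.2211, 0.1359]
ee_rot: [[0.999, -0.041, 0.001], [-0.041, -0.999, -0.0], [0.001, 0.0, -1.0]]
wrist_force: [-0.6, -1.4, 3.0]
gripper_width: 0.638
gripper_force: 30.0
```

Request:
drive_tool(
  rows=[
    [0, 0, 0, -0.5, 0, 0, 0],
    [0, 0, 0, -0.5, 0, 0, 0],
    [0, 0, 0, -0.5, 0, 0, 0],
    [0, 0, 0, 0, 0, 0, 0],
  ],
)

```text
time_s: 10.45
tcp_pos: [0.5822, -0.221, 0.1342]
ee_rot: [[0.999, -0.041, 0.001], [-0.041, -0.999, -0.0], [0.001, 0.0, -1.0]]
wrist_force: [0.0, -0.6, 2.1]
gripper_width: 0.635
gripper_force: 30.0
```

Request:
drive_tool(
  rows=[
    [0, 0, 0, -0.5, 0, 0, 0],
    [0, 0, 0, -0.5, 0, 0, 0],
    [0, 0, 0, -0.5, 0, 0, 0],
    [0, 0, 0, 0, 0, 0, 0],
  ],
)

```text
time_s: 10.78
tcp_pos: [0.5822, -0.2209, 0.1326]
ee_rot: [[0.999, -0.041, 0.001], [-0.041, -0.999, -0.0], [0.001, 0.0, -1.0]]
wrist_force: [0.3, 0.4, 3.1]
gripper_width: 0.64
gripper_force: 30.0
```

Request:
drive_tool(
  rows=[
    [0, 0, 0, -0.5, 0, 0, 0],
    [0, 0, 0, -0.5, 0, 0, 0],
    [0, 0, 0, 0, 0, 0, 0],
  ],
)

```text
time_s: 11.03
tcp_pos: [0.5821, -0.221, 0.1315]
ee_rot: [[0.999, -0.041, 0.0], [-0.041, -0.999, -0.0], [0.0, -0.0, -1.0]]
wrist_force: [0.1, 0.4, 3.3]
gripper_width: 0.638
gripper_force: 30.0
```

Request:
drive_tool(
  rows=[
    [0, 0, 0, -0.5, 0, 0, 0],
    [0, 0, 0, -0.5, 0, 0, 0],
    [0, 0, 0, 0, 0, 0, 0],
  ],
)

```text
time_s: 11.28
tcp_pos: [0.582, -0.221, 0.1305]
ee_rot: [[0.999, -0.041, 0.0], [-0.041, -0.999, -0.0], [0.0, 0.0, -1.0]]
wrist_force: [-0.9, 0.0, 3.2]
gripper_width: 0.636
gripper_force: 30.0
```

Request:
drive_tool(
  rows=[
    [0, 0, 0, -0.5, 0, 0, 0],
    [0, 0, 0, -0.5, 0, 0, 0],
    [0, 0, 0, 0, 0, 0, 0],
  ],
)

```text
time_s: 11.53
tcp_pos: [0.582, -0.221, 0.1299]
ee_rot: [[0.999, -0.041, 0.0], [-0.041, -0.999, -0.0], [0.0, 0.0, -1.0]]
wrist_force: [0.0, 0.9, 4.9]
gripper_width: 0.64
gripper_force: 30.0
```

Request:
drive_tool(
  rows=[
    [0, 0, 0, -0.5, 0, 0, 0],
    [0, 0, 0, 0, 0, 0, 0],
  ],
)

```text
time_s: 11.7
tcp_pos: [0.582, -0.221, 0.1299]
ee_rot: [[0.999, -0.041, 0.0], [-0.041, -0.999, -0.0], [0.0, 0.0, -1.0]]
wrist_force: [-0.5, 0.4, 6.6]
gripper_width: 0.642
gripper_force: 30.0
```

Request:
drive_tool(
  rows=[
    [0, 0, 0, -0.5, 0, 0, 0],
    [0, 0, 0, -0.5, 0, 0, 0],
    [0, 0, 0, 0, 0, 0, 0],
  ],
)

```text
time_s: 11.95
tcp_pos: [0.5821, -0.221, 0.1298]
ee_rot: [[0.999, -0.04, 0.001], [-0.04, -0.999, -0.001], [0.001, 0.001, -1.0]]
wrist_force: [-1.8, 0.7, 9.9]
gripper_width: 0.638
gripper_force: 30.0
```

Request:
drive_tool(
  rows=[
    [0, 0, 0, -0.5, 0, 0, 0],
    [0, 0, 0, -0.5, 0, 0, 0],
    [0, 0, 0, -0.3, 0, 0, 0],
    [0, 0, 0, 0, 0, 0, 0],
  ],
)

```text
time_s: 12.28
tcp_pos: [0.5821, -0.2211, 0.1297]
ee_rot: [[0.999, -0.04, 0.001], [-0.04, -0.999, -0.001], [0.001, 0.001, -1.0]]
wrist_force: [-3.3, 3.3, 15.1]
gripper_width: 0.64
gripper_force: 30.0
```

Request:
drive_tool(
  rows=[
    [0, 0, 0, 0, 0, 0, 0],
    [0, 0, 0, 0, 0, 0, 0],
    [0, 0, 0, 0, 0, 0, 0],
    [0, 0, 0, 0, 0, 0, 0],
  ],
)

```text
time_s: 12.62
tcp_pos: [0.5821, -0.221, 0.1298]
ee_rot: [[0.999, -0.04, 0.001], [-0.04, -0.999, -0.001], [0.001, 0.001, -1.0]]
wrist_force: [-4.4, 1.8, 15.8]
gripper_width: 0.638
gripper_force: 30.0
```

Request:
drive_tool(
  rows=[
    [0, 0, 0, 0, 0, 0, 0],
    [0, 0, 0, 0, 0, 0, 0],
    [0, 0, 0, 0, 0, 0, 0],
    [0, 0, 0, 0, 0, 0, 0],
  ],
)

```text
time_s: 12.95
tcp_pos: [0.5821, -0.221, 0.1297]
ee_rot: [[0.999, -0.04, 0.001], [-0.04, -0.999, -0.001], [0.001, 0.001, -1.0]]
wrist_force: [-4.2, 2.7, 15.8]
gripper_width: 0.642
gripper_force: 30.0
```

Held at about 15.5 N against a hard stop for over half a second. I'm unloading and releasing.

Request:
drive_tool(
  rows=[
    [0, 0, 0, 1, 0, 0, 0],
    [0, 0, 0, 1, 0, 0, 0],
    [0, 0, 0, 0.6, 0, 0, 0],
    [0, 0, 0, 0, 0, 0, 0],
  ],
)

```text
time_s: 13.28
tcp_pos: [0.582, -0.221, 0.1298]
ee_rot: [[0.999, -0.041, 0.0], [-0.041, -0.999, -0.0], [0.0, 0.0, -1.0]]
wrist_force: [-0.5, 0.3, 7.1]
gripper_width: 0.638
gripper_force: 30.0
```

Request:
drive_tool(
  rows=[
    [0, 0, 0, 0.7, 0, 0, 0],
    [0, 0, 0, 0.3, 0, 0, 0],
    [0, 0, 0, 0, 0, 0, 0],
  ],
)

```text
time_s: 13.53
tcp_pos: [0.582, -0.221, 0.1299]
ee_rot: [[0.999, -0.041, -0.0], [-0.041, -0.999, 0.0], [-0.0, -0.0, -1.0]]
wrist_force: [1.0, -0.6, 2.5]
gripper_width: 0.638
gripper_force: 30.0
```

Request:
drive_tool(
  rows=[
    [70, 0, 0, 0, 0, 0, 0],
    [80, 0, 0, 0, 0, 0, 0],
    [95, 0, 0, 0, 0, 0, 0],
    [95, 0, 0, 0, 0, 0, 0],
    [95, 0, 0, 0, 0, 0, 0],
  ],
)

```text
time_s: 13.95
tcp_pos: [0.5816, -0.2209, 0.1299]
ee_rot: [[0.999, -0.041, -0.001], [-0.041, -0.999, 0.0], [-0.001, -0.0, -1.0]]
wrist_force: [1.1, -0.1, -1.3]
gripper_width: 0.905
gripper_force: 0.0
```

Request:
drive_tool(
  rows=[
    [100, 0, 0, 0, 0, 0, 0],
    [100, 0, 0, 5, 0, 0, 0],
    [100, 0, 0, 10, 0, 0, 0],
    [100, 0, 0, 20, 0, 0, 0],
    [100, 0, 0, 25, 0, 0, 0],
  ],
)

```text
time_s: 14.37
tcp_pos: [0.5811, -0.2208, 0.1903]
ee_rot: [[0.999, -0.041, -0.003], [-0.041, -0.999, 0.001], [-0.003, -0.0, -1.0]]
wrist_force: [-0.2, 0.2, -0.2]
gripper_width: 1.0
gripper_force: 0.0
```

Request:
drive_tool(
  rows=[
    [100, 0, 0, 25, 0, 0, 0],
    [100, 0, 0, 25, 0, 0, 0],
    [100, 0, 0, 10, 0, 0, 0],
    [100, 0, 0, 0, 0, 0, 0],
    [100, 0, 0, 0, 0, 0, 0],
  ],
)

```text
time_s: 14.78
tcp_pos: [0.5817, -0.2207, 0.2503]
ee_rot: [[0.999, -0.041, 0.001], [-0.041, -0.999, 0.001], [0.0, -0.001, -1.0]]
wrist_force: [-0.5, 0.4, -0.7]
gripper_width: 0.999
gripper_force: 0.0
```

Run:
```python
from h import *
for n in("side","wrist"):
    s=sense();c=capture(n); P=pts(c,pose=s)
    m=(np.abs(P[:,0]-.581)<.07)&(np.abs(P[:,1]+.221)<.05)&(P[:,2]>.12)&(P[:,2]<.15)
    A=np.c_[P[m,:2],np.ones(m.sum())]; k=np.linalg.lstsq(A,P[m,2],rcond=None)[0]
    print(n,cv2.minAreaRect((P[m,:2]*1000).astype(np.float32)),np.median(P[m,2]),"slope",k[:2])
    if n=="side": cv2.imwrite("pics/s4.png",cv2.resize(c["frame"][100:340,180:370,::-1],None,fx=2.4,fy=2.4))
print(s["tcp_pos"],s["wrist_force"])
```

```text
side ((581.2194213867188, -222.16522216796875), (58.98089599609375, 100.47896575927734), 87.60806274414062) 0.13664155868506378 slope [0.00705557 0.03836484]
wrist ((581.8741455078125, -220.36376953125), (56.072227478027344, 100.4539794921875), 87.91188049316406) 0.13449516290863361 slope [-0.00358797 -0.00080923]
[ 0.58111203 -0.22063821  0.24900698] [-0.15838778  0.43619102 -0.70587393]
```

View pics/s4.png

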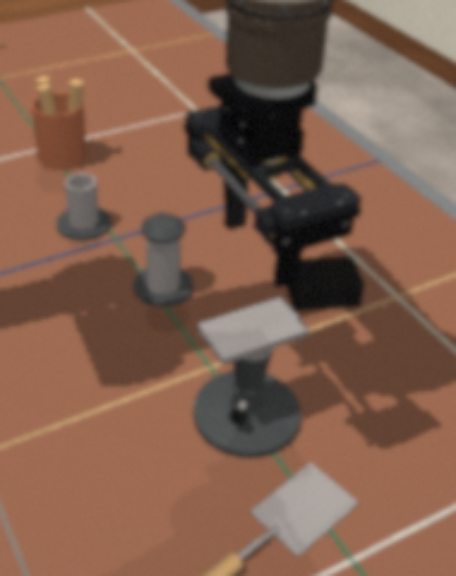

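The marver sits level in the cup at about (252,330). Its plate top is at 134.5 mm, which matches a rim at 106.5 mm with the collar on it. The other things are unmoved.

```bash
python3 -c "
from station import *
print(finish_job())"
```

```text
the job is handed in; nothing more can be done
None
```

The marver is fully home in the stand's cup: I held about 15–16 N against the hard stop for over half a second, then let go and drew the gripper clear. I touched nothing else and handed the job in at about 15 s.

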